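Put the pantry jars and tins back in their keepers

ROBOT

A 6-joint arm with a two-finger parallel gripper is mounted at the origin on the work surface. World frame = base frame: x ahead of the robot, y to its left, z up, the work surface at z = 0. Lengths are in m, angles in rad, forces in N, time in s.
With the tool pointing down it reaches from about 0.25 to 0.725 m from the base axis. Payload 4 kg.
Tool frame: the origin (TCP) lies on the mounting face of the last link; the fingertips stand manip.tcp_to_tips ahead of it and the grasp point (between the pads) lies 155 mm ahead of it (manip.tcp_to_tips is the distance from the TCP to the fingertips, in m); z points along the fingers, y is the line along which they close (so a half turn about z gives the same grasp; the last joint's range is limited). The gripper opens to 85 mm and grips with 20 to 120 N. Pads are 22 mm wide; open, the fingers measure 114 mm over their backs; the gripper's body (76 mm by 85 mm) begins 54 mm behind the grasp point. The pads swing forward as they close: fully open they stand 13 mm farther back than shut.
Start: joints at [-1.156, 0.241, 0.005, 1.335, 0, 1.571], TCP at [0.202, -0.458, 0.405] pointing down, gripper open.
Joint ranges: [-2.72, 2.72], [-1.05, 1.87], [-1.09, 1.28], [-1.99, 2.15], [-1.42, 1.44], [-3.14, 3.14]. Speed limits (rad/s): [2.79, 2.79, 3.14, 3.14, 3.14, 3.14].

INTERFACE

Orientations are given as a unit quaternion [x, y, z, w].
In Python, from station import status, imaging, ticket, manip gives the robot as it stands. The module is installed in compiled form; this text tells all that it offers.
- The arm moves only by the tool apply_moves, never from a script. Its arguments are lists of equal length, an entry for each row: "translation": the shift along the tool's x, y, z in units of 30 mm (1.0 is 30 mm), a list of three; "rotation": the turn, a rotation vector about the tool's x, y, z in units of 5 degrees (1.0 is 5 degrees), a list of three; "fingers": the finger opening in mm, from 0 to 85.4. A call has 1 to 20 rows; each row shifts and turns the commanded pose from where the row before left it, along the tool's axes as they then stand; what a row does not reach is not made up. A row lasts 1/12 s, in which the tool goes at most 41.7 mm and 7.16 degrees, less where a joint would pass 70% of its speed; a pose out of reach is approached as far as the arm can. A call is refused whole if a number of a shift passes 1 or a number of a turn 1, either way. A call with a gripper value outside its range is refused whole. The fingers move at their own pace and stop on an object; "force" is the grip in N (left out, the last holds). Time passes only in rows, so rows that do not move let the fingers close. It gives the time, the measured TCP pose, the force, the opening and the grip force at its end, in the units of the state.
- status.read_state(): the state, without advancing time (a new reading comes with each control period).
- imaging.grab_frame(name): name is "scene" or "top" or "wrist"; returns a dict with "color" (420x560x3 uint8, red, green, blue), "camera_matrix" (3x3 intrinsics, pixels), "k1" (the pictures are not rectified: a ray, as slopes to the right and down, at radius r is drawn at 1 + k1 r^2 times it, then the intrinsics apply), "R" (3x3) and "t" (3): a world point X has camera coordinates R X + t; the wrist camera has in their place "T_tool_cam" (4x4, takes a point from camera to tool coordinates, whose origin is the TCP and whose axes are the flange's). Camera axes: x right, y down, z forward; pixel columns grow to the right and rows downward; lengths in m; the calibration is good to about 2 mm. A picture is of the moment at which its call begins: read the wrist's pose just before it. There is no depth.
- ticket.finish_job(): hands the job in; it is judged then, once.
The state is a dict: "clock": time; "joint_positions": joint angles; "qvel": joint speeds; "joint_efforts": joint torques, N m; "ee_pos": TCP position; "tool_rot": TCP orientation; "ft_force": force on the tool from outside, world axes, zero at the start; "ft_torque": the same for the moment, N m; "grip_width": finger opening in m; "grip_force": force on a finger pad.
Only numpy, scipy, OpenCV 4.12 (cv2) and the standard library are available. Lean on these libraries where they do the work, as an engineer would, in place of code of your own. Each camera call takes 0.05 s, during which the arm holds its last target. There are 200 camera calls.

TASK

The two jars and two tins have been left about the cellar worktop. Put each one back, upright and flat on the floor of the wooden keeper tray that has its shape and size: wide jar in the large round one, slim jar in the small round one, square tin in the square one, oblong tin in the oblong one. Set them down rather than dropping them, and leave the small green glass and the white egg cup standing where they are.

Things in the scene. Friction and masses are not known exactly. Their poses are not given: they have to be found in the camera images.
- big_jar: Wide round preserve jar of amber glass with paper band and steel lid, straight-sided, diameter 64 mm, height 80 mm (the lid, also 64 mm wide, is the top 16 mm; just below it the glass narrows a little over 5 mm). Loose, stands upright, 110 to 460 g. Origin: centre of its underside; z up.
- slim_jar: Slim round jar of amber glass with paper band and steel lid, straight-sided, diameter 44 mm, height 78 mm (the lid, also 44 mm wide, is the top 16 mm; just below it the glass narrows a little over 5 mm). Loose, stands upright, 110 to 460 g. Origin: centre of its underside; z up.
- square_tin: Plain metal storage tin with square base, 58 x 58 mm, height 72 mm. Its x and y axes are square to its sides. Loose, stands upright, 110 to 460 g. Origin: centre of its underside; z up.
- oblong_tin: Low plain metal tin, 54 mm along its x, 96 mm along its y, height 42 mm. Loose, stands upright, 110 to 460 g. Origin: centre of its underside; z up.
- big_round_keeper: Fixed to the worktop, in plain pale wood: a shallow tray with a 4 mm floor and a rim 6 mm thick that reaches 14 mm above the table. Round, inside diameter 80 mm, outside 92 mm: the larger of the two round ones, for the wide jar. Origin: centre of its underside, on the table; z up.
- small_round_keeper: Fixed to the worktop, in plain pale wood: a shallow tray with a 4 mm floor and a rim 6 mm thick that reaches 14 mm above the table. Round, inside diameter 60 mm, outside 72 mm: the smaller of the two round ones, for the slim jar. Origin: centre of its underside, on the table; z up.
- square_keeper: Fixed to the worktop, in plain pale wood: a shallow tray with a 4 mm floor and a rim 6 mm thick that reaches 14 mm above the table. Square, inside 74 x 74 mm, outside 86 x 86 mm, for the square tin; x and y axes square to its sides. Origin: centre of its underside, on the table; z up.
- oblong_keeper: Fixed to the worktop, in plain pale wood: a shallow tray with a 4 mm floor and a rim 6 mm thick that reaches 14 mm above the table. Oblong, inside 70 mm along its x and 112 mm along its y, outside 82 x 124 mm, for the oblong tin. Origin: centre of its underside, on the table; z up.
- small_glass: Small open glass of green glass, rim diameter 44 mm, height 50 mm, 70 g, standing loose among the containers; to be left alone. Origin: centre of its underside.
- egg_cup: White ceramic egg cup, widest diameter 42 mm, height 46 mm, 70 g, standing loose among the containers; to be left alone. Origin: centre of its underside. (A loose cork bung, 40 mm wide and 30 mm high, not listed, stands about in the same way. The jars, bottle, crate, bowl and pot at the table's back and sides are out of the way.)
Not all that is in view belongs to the job. What is shaped like the square_tin but black or turquoise is not meant.

How it is judged:
At the end, for the whole second after the job is handed in: Each jar and tin stands upright (within 0.12 rad) and at rest on the floor of its own keeper (underside 0 to 9 mm above the keeper's underside, centre within 15 mm of the keeper's centre), released; the glass and the egg cup still stand within 30 mm of where they were (horizontal distance between big_jar and big_round_keeper below 0.015 m and z of big_jar in the frame of big_round_keeper between 0 and 0.009 m and angle between each of big_jar, slim_jar, square_tin, oblong_tin's own z axis and vertical below 0.12 rad and linear speed of each of big_jar, slim_jar, square_tin, oblong_tin below 0.02 m/s and contact force between the fingers and big_jar below 0.1 N and horizontal distance between slim_jar and small_round_keeper below 0.015 m and z of slim_jar in the frame of small_round_keeper between 0 and 0.009 m and contact force between the fingers and slim_jar below 0.1 N and horizontal distance between square_tin and square_keeper below 0.015 m and z of square_tin in the frame of square_keeper between 0 and 0.009 m and contact force between the fingers and square_tin below 0.1 N and horizontal distance between oblong_tin and oblong_keeper below 0.015 m and z of oblong_tin in the frame of oblong_keeper between 0 and 0.009 m and contact force between the fingers and oblong_tin below 0.1 N and distance of each of small_glass, egg_cup from where it was at the start of the episode below 0.03 m and angle between each of small_glass, egg_cup's own z axis and vertical below 0.3 rad); the robot touches nothing.
It fails at once if a jar or tin is let go, dropped or thrown with its underside more than 40 mm above the table ((height (world z) of big_jar above 0.04 m and contact force between the fingers and big_jar below 0.001 N) or (height (world z) of slim_jar above 0.04 m and contact force between the fingers and slim_jar below 0.001 N) or (height (world z) of square_tin above 0.04 m and contact force between the fingers and square_tin below 0.001 N) or (height (world z) of oblong_tin above 0.04 m and contact force between the fingers and oblong_tin below 0.001 N)).
It fails at once if the small glass or the egg cup is shifted by more than 30 mm or knocked over (distance of any of small_glass, egg_cup from where it was at the start of the episode above 0.03 m or angle between any of small_glass, egg_cup's own z axis and vertical above 0.5 rad).
It also fails if it takes over 96 s, if anything falls off the work surface, if the arm or the gripper's body presses on something with over 40 N, if the wrist force passes 120 N, or if a joint passes its speed limit or range.

## Working session

There is one attempt and no reset: what is moved stays moved. The work goes in short steps, Python scripts to look and compute and a tool call to move; the robot and the scene stay as the last step left them, time stands still between calls to the robot, and variables do not carry over. Pictures are saved under pics/ and viewed, at most 14 in all, crops included, and the job is handed in when it is done.

Besides the shell and the picture viewer there is one more tool, called after ">>>" as name(argument=value, ...), one argument or row to a line, values as JSON. apply_moves: Moves the arm, as the interface text tells. Its arguments: {"type":"object","properties":{"translation":{"type":"array"},"rotation":{"type":"array"},"fingers":{"type":"array"},"force":{"type":"number"}},"required":["translation","rotation","fingers"]}

```bash
mkdir -p pics
python3 - <<'E'
from station import status, imaging, ticket, manip
import cv2
s=status.read_state();print(s,manip.tcp_to_tips)
for n in("top","scene"):
    f=imaging.grab_frame(n);cv2.imwrite(f"pics/{n}0.png",cv2.resize(f["color"][:,:,::-1],(800,600),interpolation=cv2.INTER_CUBIC))
    cv2.imwrite(f"pics/{n}raw.png",f["color"][:,:,::-1])
    print(n,f["camera_matrix"],f["k1"],f["R"],f["t"])
E
```

```text
{'clock': 0.0, 'joint_positions': array([-1.15600416e+00,  2.41447797e-01,  3.71794630e-03,  1.33518273e+00,
       -1.07594741e-05,  1.57081326e+00]), 'qvel': array([-0.00086518,  0.00037105, -0.00109612,  0.00168587,  0.00067483,
       -0.00102209]), 'joint_efforts': array([-1.09034907e-03, -3.72309530e+01,  2.52412963e+01,  1.68753677e-02,
       -7.84293411e-05, -1.09449994e-05]), 'ee_pos': array([ 0.20139303, -0.4573609 ,  0.40379277]), 'tool_rot': array([ 9.78571605e-01,  2.05904090e-01, -2.23154747e-04, -1.03434204e-03]), 'ft_force': array([-0.19875847,  0.54420028, -0.73947716]), 'ft_torque': array([-0.00144875, -0.06883835, -0.0388258 ]), 'grip_force': 0.0, 'grip_width': 0.08545827279960087} 0.1734
top [[415.78319294   0.         272.75823028]
 [  0.         415.78319294 213.11366977]
 [  0.           0.           1.        ]] -0.04687431645029509 [[ 0.01957309 -0.99973195  0.01236652]
 [-0.99660697 -0.02049796 -0.07971432]
 [ 0.07994644 -0.0107643  -0.99674104]] [0.01764197 0.54412976 1.16279326]
scene [[395.16216224   0.         280.19495132]
 [  0.         395.16216224 212.89777592]
 [  0.           0.           1.        ]] -0.032021839030890634 [[ 0.50473092  0.86317962 -0.01294743]
 [ 0.70806058 -0.42251432 -0.56580197]
 [-0.49385921  0.27641018 -0.8244395 ]] [-0.31319002 -0.33564821  1.2193555 ]
```

View pics/top0.png

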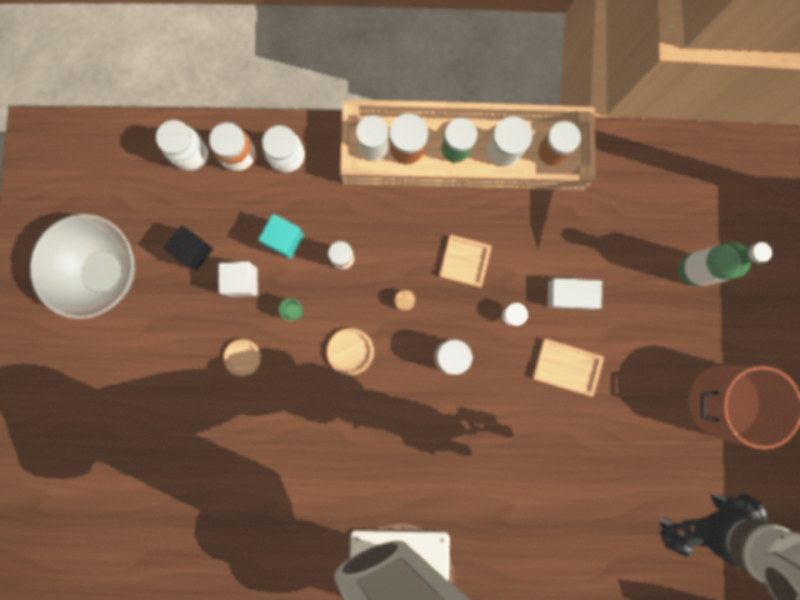

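View pics/scene0.png

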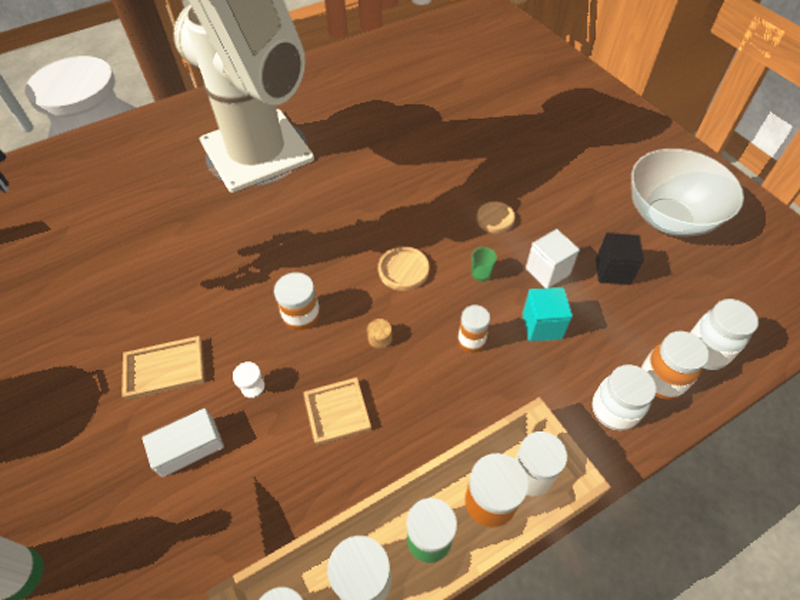

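Top view (800×600): slim jar (341,255), big jar (454,357), white tin (238,279), oblong tin (575,293). Keepers: big round (349,351), small round (241,357), square (465,261), oblong (568,367). The square-tin candidates are black (188,248), turquoise (281,236) and white/plain metal (238,279). The plain one is meant. I'll confirm it and measure in enlarged crops.

Run:
```python
import cv2
im=cv2.imread("pics/topraw.png")
for n,x in(("L",125),("R",270)):
    c=cv2.resize(im[155:275,x:x+160],None,fx=5,fy=5,interpolation=cv2.INTER_CUBIC)
    cv2.imwrite(f"pics/top{n}.png",c)
```

```text
(no output)
```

View pics/topL.png

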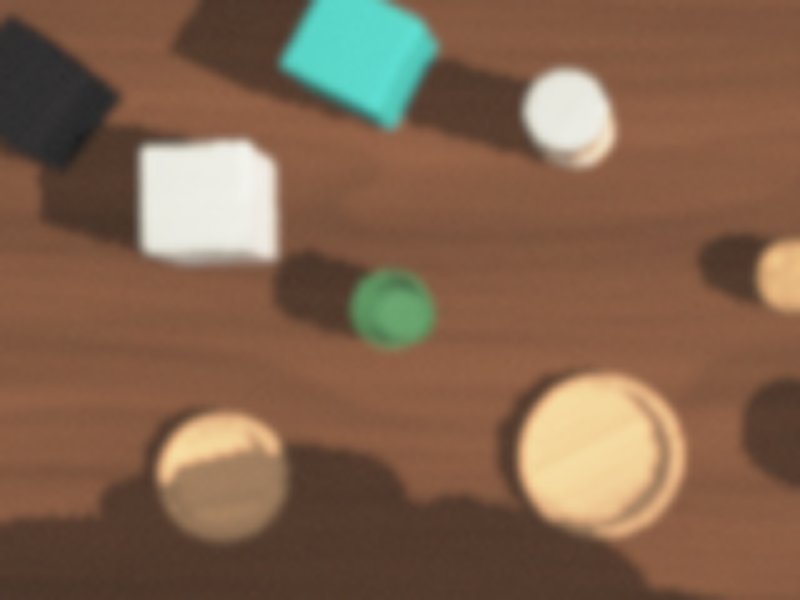

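View pics/topR.png

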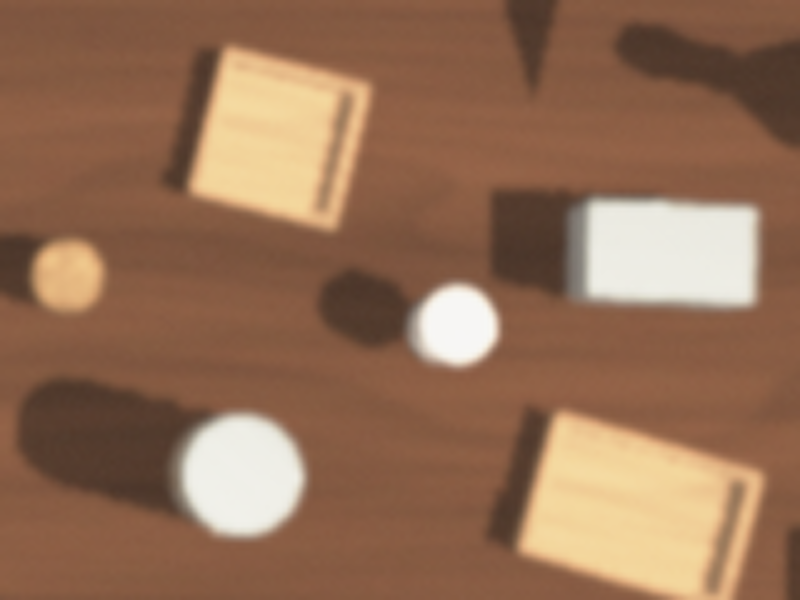

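The crops confirm the plain off-white metal tin at L(195,199); the black and turquoise ones are decoys. Keeper rims, lids and tin tops are readable, so I'll convert them to world coordinates and cross-check with the scene view.

```bash
cat > h.py <<'E'
import numpy as np
from scipy.spatial.transform import Rotation as Ro
CAM={'top':(415.78319294,272.75823028,213.11366977,-0.04687431645029509,np.array([[0.01957309,-0.99973195,0.01236652],[-0.99660697,-0.02049796,-0.07971432],[0.07994644,-0.0107643,-0.99674104]]),np.array([0.01764197,0.54412976,1.16279326])),
'scene':(395.16216224,280.19495132,212.89777592,-0.032021839030890634,np.array([[0.50473092,0.86317962,-0.01294743],[0.70806058,-0.42251432,-0.56580197],[-0.49385921,0.27641018,-0.8244395]]),np.array([-0.31319002,-0.33564821,1.2193555]))}
def w(cam,u,v,z):
    f,cx,cy,k,R,t=CAM[cam]; d=np.array([(u-cx)/f,(v-cy)/f]); s=d.copy()
    for _ in range(20): s=d/(1+k*(s@s))
    ray=R.T@np.r_[s,1]; c=-R.T@t
    return (c+ray*(z-c[2])/ray[2])[:2]
def px(cam,X):
    f,cx,cy,k,R,t=CAM[cam]; p=R@np.asarray(X)+t; s=p[:2]/p[2]; s=s*(1+k*(s@s)); return s*f+[cx,cy]
def L(u,v,z): return w('top',125+u/5-.4,155+v/5-.4,z)
def Rr(u,v,z): return w('top',270+u/5-.4,155+v/5-.4,z)
def go(x,y,z,a):  # target TCP xy, z, tool-x yaw deg -> shift in tool axes units
    from station import status
    s=status.read_state(); r=Ro.from_quat(s['tool_rot']); M=r.as_matrix()
    a0=np.degrees(np.arctan2(M[1,0],M[0,0])); print('t',s['clock'],'pos',s['ee_pos'].round(4),'a',a0.round(2),'tilt',M[:,2].round(3),'grip',round(s['grip_width'],4),round(s['grip_force'],1),'F',s['ft_force'].round(1))
    print('shift units (tool)',(M.T@(np.array([x,y,z])-s['ee_pos'])/.03).round(2),'turn z units',round((a0-a)/5,2))
E
python3 - <<'E'
from h import *
P=dict(slim=L(567,110,.078),big=Rr(242,475,.08),sq=L(195,199,.072),obl=Rr(670,252,.042),glass=L(393,308,.05),egg=Rr(457,325,.046),cork=Rr(68,275,.03),kbig=L(602,455,.014),ksm=L(222,477,.014))
c=[Rr(*p,.014) for p in((225,46),(371,84),(336,232),(188,192))];P['ksq']=sum(c)/4
ang=lambda p,q:np.degrees(np.arctan2(*(q-p)[::-1]))
print('ksq',[ang(c[i],c[(i+1)%4]).round(1) for i in range(4)],[np.linalg.norm(c[i]-c[(i+1)%4]).round(4) for i in range(4)])
c=[Rr(*p,.014) for p in((558,410),(765,472),(518,552))];P['kobl']=(c[1]+c[2])/2
print('kobl',ang(c[0],c[1]),ang(c[0],c[2]))
c=[Rr(*p,.042) for p in((588,198),(758,205),(755,306),(585,302))];print('obl',[(ang(c[i],c[(i+1)%4]).round(1),np.linalg.norm(c[i]-c[(i+1)%4]).round(4)) for i in range(4)])
c=[L(*p,.072) for p in((140,145),(248,142),(252,256),(140,254))];print('sq',[(ang(c[i],c[(i+1)%4]).round(1),np.linalg.norm(c[i]-c[(i+1)%4]).round(4)) for i in range(4)])
Z=dict(slim=.078,big=.08,sq=.072,obl=.042,glass=.05,egg=.046,cork=.03,kbig=.014,ksm=.014,ksq=.014,kobl=.014)
for k in P: print(k,P[k].round(4),'scene800px',(px('scene',np.r_[P[k],Z[k]])/.7).round())
E
```

```text
ksq [np.float64(-103.4), np.float64(167.1), np.float64(76.0), np.float64(-13.4)] [np.float64(0.0876), np.float64(0.0891), np.float64(0.0884), np.float64(0.0882)]
kobl -105.52633019371842 164.24482822853602
obl [(np.float64(-91.1), np.float64(0.0977)), (np.float64(177.7), np.float64(0.0576)), (np.float64(89.8), np.float64(0.0972)), (np.float64(-1.8), np.float64(0.0591))]
sq [(np.float64(-87.3), np.float64(0.0594)), (np.float64(-175.7), np.float64(0.0629)), (np.float64(90.1), np.float64(0.0614)), (np.float64(2.5), np.float64(0.0601))]
slim [0.6372 0.126 ] scene800px [475. 316.]
big [ 0.4429 -0.0946] scene800px [293. 287.]
sq [0.5849 0.3288] scene800px [555. 245.]
obl [ 0.5727 -0.3408] scene800px [179. 436.]
glass [0.5288 0.2218] scene800px [484. 256.]
egg [ 0.5286 -0.2185] scene800px [246. 373.]
cork [ 0.5536 -0.0007] scene800px [379. 328.]
kbig [0.4498 0.1057] scene800px [403. 265.]
ksm [0.4329 0.3218] scene800px [495. 214.]
ksq [ 0.6369 -0.1226] scene800px [336. 409.]
kobl [ 0.4255 -0.3331] scene800px [161. 365.]
```

Positions agree in both views (scene projections within about 2 px of what I see). I'll start with the oblong tin: turn and descend first.

>>> apply_moves(
  translation=[
    [0,0,0.26],
    [0,0,0.26],
    [0,0,0.26],
    [0,0,0.26],
    [0,0,0.26],
    [0,0,0.26],
    [0,0,0.26],
    [0,0,0.26],
    [0,0,0.26],
    [0,0,0.26],
    [0,0,0.26],
    [0,0,0.26],
    [0,0,0.26],
    [0,0,0],
  ],
  rotation=[
    [0,0,-1],
    [0,0,-1],
    [0,0,-1],
    [0,0,-1],
    [0,0,-1],
    [0,0,-1],
    [0,0,-1],
    [0,0,-1],
    [0,0,-1],
    [0,0,-1],
    [0,0,-1],
    [0,0,-1],
    [0,0,-1],
    [0,0,0],
  ],
  fingers=[85,85,85,85,85,85,85,85,85,85,85,85,85,85],
  force=50,
)

```text
clock: 1.27
ee_pos: [0.2012, -0.4568, 0.3013]
tool_rot: [0.714, 0.7, 0.001, -0.002]
ft_force: [-0.3, -0.2, 0.7]
grip_width: 0.085
grip_force: 0.0
```

```bash
python3 -c "
from h import *
go(.5727,-.3408,.30,89)"
```

```text
t 1.2667 pos [ 0.2012 -0.4568  0.3013] a 88.85 tilt [-0.002  0.004 -1.   ] grip 0.085 0.0 F [-0.3 -0.2  0.7]
shift units (tool) [ 4.11 12.3   0.04] turn z units -0.03
```

>>> apply_moves(
  translation=[
    [0.3,0.88,0],
    [0.3,0.88,0],
    [0.3,0.88,0],
    [0.3,0.88,0],
    [0.3,0.88,0],
    [0.29,0.88,0],
    [0.29,0.88,0],
    [0.29,0.88,0],
    [0.29,0.88,0],
    [0.29,0.88,0],
    [0.29,0.88,0],
    [0.29,0.88,0],
    [0.29,0.87,0],
    [0.29,0.87,0],
    [0,0,0],
    [0,0,0],
  ],
  rotation=[
    [0,0,0],
    [0,0,0],
    [0,0,0],
    [0,0,0],
    [0,0,0],
    [0,0,0],
    [0,0,0],
    [0,0,0],
    [0,0,0],
    [0,0,0],
    [0,0,0],
    [0,0,0],
    [0,0,0],
    [0,0,0],
    [0,0,0],
    [0,0,0],
  ],
  fingers=[85,85,85,85,85,85,85,85,85,85,85,85,85,85,85,85],
)

```text
clock: 2.6
ee_pos: [0.5742, -0.3413, 0.3026]
tool_rot: [0.714, 0.7, -0.0, -0.0]
ft_force: [-0.1, -0.1, -0.4]
grip_width: 0.0849
grip_force: 0.0
```

Run:
```python
from h import *
from station import imaging
import cv2
go(.5727,-.3408,.189,89)
f=imaging.grab_frame('wrist');print(f['T_tool_cam'].round(3),f['camera_matrix'][0,0])
cv2.imwrite('pics/w1.png',f['color'][:,:,::-1])
```

```text
t 2.6 pos [ 0.5742 -0.3413  0.3026] a 88.8 tilt [-0.001  0.    -1.   ] grip 0.0849 0.0 F [-0.1 -0.1 -0.4]
shift units (tool) [ 0.01 -0.05  3.79] turn z units -0.04
[[ 0.001 -0.961 -0.278  0.072]
 [ 1.     0.001  0.     0.001]
 [-0.    -0.278  0.961  0.03 ]
 [ 0.     0.     0.     1.   ]] 291.9634169993307
```

View pics/w1.png

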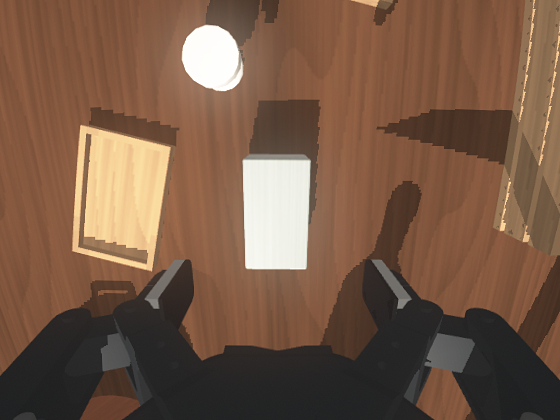

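The wrist view shows the tin centred between the fingers (x≈277 against a finger midpoint of 279) and aligned. I'll descend and grip.

>>> apply_moves(
  translation=[
    [0,0,0.8],
    [0,0,0.8],
    [0,0,0.8],
    [0,0,0.7],
    [0,0,0.4],
    [0,0,0.3],
    [0,0,0],
    [0,0,0],
    [0,0,0],
    [0,0,0],
    [0,0,0],
    [0,0,0],
    [0,0,0],
    [0,0,0],
  ],
  rotation=[
    [0,0,0],
    [0,0,0],
    [0,0,0],
    [0,0,0],
    [0,0,0],
    [0,0,0],
    [0,0,0],
    [0,0,0],
    [0,0,0],
    [0,0,0],
    [0,0,0],
    [0,0,0],
    [0,0,0],
    [0,0,0],
  ],
  fingers=[85,85,85,85,85,85,85,35,35,35,35,35,35,35],
  force=50,
)

```text
clock: 3.82
ee_pos: [0.5737, -0.3427, 0.1915]
tool_rot: [0.715, 0.699, 0.0, 0.002]
ft_force: [-1.4, 0.4, 6.0]
grip_width: 0.0529
grip_force: 55.9
```

```bash
python3 -c "
from h import *
go(.4255,-.3331,.26,74.5)"
```

```text
t 3.8167 pos [ 0.5737 -0.3427  0.1915] a 88.76 tilt [ 0.003 -0.002 -1.   ] grip 0.0529 55.9 F [-1.4  0.4  6. ]
shift units (tool) [ 0.21 -4.94 -2.3 ] turn z units 2.85
```

>>> apply_moves(
  translation=[
    [0,0,-0.4],
    [0,0,-0.6],
    [0,0,-0.7],
    [0,0,-0.6],
    [0.03,-0.6,0],
    [0.03,-0.8,0],
    [0.03,-0.8,0],
    [0.03,-0.8,0],
    [0.03,-0.8,0],
    [0.03,-0.7,0],
    [0.03,-0.44,0],
    [0,0,0],
    [0,0,0],
    [0,0,0],
    [0,0,0],
    [0,0,0],
  ],
  rotation=[
    [0,0,0],
    [0,0,0],
    [0,0,0],
    [0,0,0],
    [0,0,0],
    [0,0,0],
    [0,0,0],
    [0,0,0],
    [0,0,0],
    [0,0,0],
    [0,0,0],
    [0,0,0.95],
    [0,0,0.95],
    [0,0,0.95],
    [0,0,0],
    [0,0,0],
  ],
  fingers=[35,35,35,35,35,35,35,35,35,35,35,35,35,35,35,35],
)

```text
clock: 5.15
ee_pos: [0.425, -0.3326, 0.2585]
tool_rot: [0.795, 0.606, 0.0, -0.0]
ft_force: [-0.1, -0.0, -2.7]
grip_width: 0.0533
grip_force: 55.0
```

Run:
```python
from h import *
from station import imaging
import cv2
go(.4255,-.3331,.197,74.5)
f=imaging.grab_frame('wrist')
cv2.imwrite('pics/w2.png',f['color'][:,:,::-1])
```

```text
t 5.15 pos [ 0.425  -0.3326  0.2585] a 74.64 tilt [-0.  0. -1.] grip 0.0533 55.0 F [-0.1 -0.  -2.7]
shift units (tool) [-0.01  0.02  2.05] turn z units 0.03
```

View pics/w2.png

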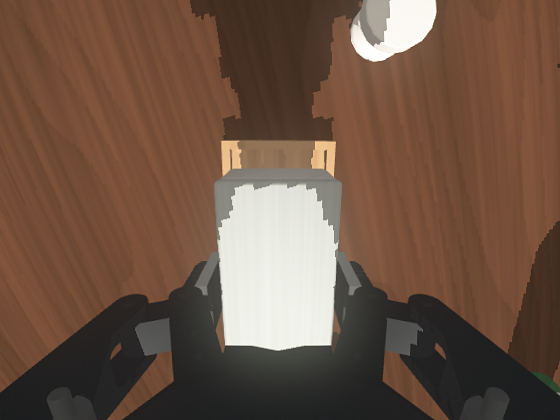

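The tin is aligned over the keeper (its rim at x 222–335 is symmetric about the tin). I'll lower and release.

>>> apply_moves(
  translation=[
    [0,0,0.5],
    [0,0,0.6],
    [0,0,0.5],
    [0,0,0.25],
    [0,0,0.15],
    [0,0,0.08],
    [0,0,0],
    [0,0,0],
    [0,0,0],
    [0,0,0],
    [0,0,0],
    [0,0,0],
    [0,0,0],
    [0,0,-0.3],
  ],
  rotation=[
    [0,0,0],
    [0,0,0],
    [0,0,0],
    [0,0,0],
    [0,0,0],
    [0,0,0],
    [0,0,0],
    [0,0,0],
    [0,0,0],
    [0,0,0],
    [0,0,0],
    [0,0,0],
    [0,0,0],
    [0,0,0],
  ],
  fingers=[35,35,35,35,35,35,35,35,60,75,85,85,85,85],
)

```text
clock: 6.37
ee_pos: [0.4244, -0.3323, 0.2035]
tool_rot: [0.796, 0.605, -0.0, -0.002]
ft_force: [-0.1, -0.1, -1.3]
grip_width: 0.0849
grip_force: 0.0
```

>>> apply_moves(
  translation=[
    [0,0,-0.6],
    [0,0,-0.8],
    [0,0,-0.9],
    [0,0,-0.8],
    [0,0,0],
    [0,0,0],
  ],
  rotation=[
    [0,0,0],
    [0,0,0],
    [0,0,-1],
    [0,0,-1],
    [0,0,-1],
    [0,0,0],
  ],
  fingers=[85,85,85,85,85,85],
)

```text
clock: 6.87
ee_pos: [0.4257, -0.3333, 0.3006]
tool_rot: [0.71, 0.705, 0.0, 0.003]
ft_force: [0.1, -0.0, -0.2]
grip_width: 0.0851
grip_force: 0.0
```

```bash
python3 -c "
from h import *
go(.4429,-.0946,.30,90)"
```

```text
t 6.8667 pos [ 0.4257 -0.3333  0.3006] a 89.6 tilt [ 0.004 -0.003 -1.   ] grip 0.0851 0.0 F [ 0.1 -0.  -0.2]
shift units (tool) [ 7.96  0.52 -0.  ] turn z units -0.08
```

>>> apply_moves(
  translation=[
    [0.6,0.05,0],
    [0.9,0.05,0],
    [0.9,0.05,0],
    [0.9,0.05,0],
    [0.9,0.05,0],
    [0.9,0.05,0],
    [0.9,0.05,0],
    [0.9,0.05,0],
    [0.7,0.05,0],
    [0.36,0.05,0],
    [0,0,0],
    [0,0,0],
  ],
  rotation=[
    [0,0,0],
    [0,0,0],
    [0,0,0],
    [0,0,0],
    [0,0,0],
    [0,0,0],
    [0,0,0],
    [0,0,0],
    [0,0,0],
    [0,0,0],
    [0,0,0],
    [0,0,0],
  ],
  fingers=[85,85,85,85,85,85,85,85,85,85,85,85],
)

```text
clock: 7.87
ee_pos: [0.4421, -0.094, 0.2977]
tool_rot: [0.71, 0.704, -0.0, -0.0]
ft_force: [0.0, 0.3, 0.1]
grip_width: 0.0851
grip_force: 0.0
```

Run:
```python
from h import *
from station import imaging
import cv2
go(.4429,-.0946,.20,90)
f=imaging.grab_frame('wrist')
cv2.imwrite('pics/w3.png',f['color'][:,:,::-1])
f=imaging.grab_frame('scene')
cv2.imwrite('pics/s3.png',f['color'][:,:,::-1])
cv2.imwrite('pics/m3.png',cv2.resize(cv2.hconcat([cv2.imread('pics/w3.png'),f['color'][:,:,::-1].copy()]),(800,300)))
```

```text
t 7.8667 pos [ 0.4421 -0.094   0.2977] a 89.53 tilt [-0.001 -0.001 -1.   ] grip 0.0851 0.0 F [0.  0.3 0.1]
shift units (tool) [-0.02  0.03  3.26] turn z units -0.09
```

View pics/m3.png

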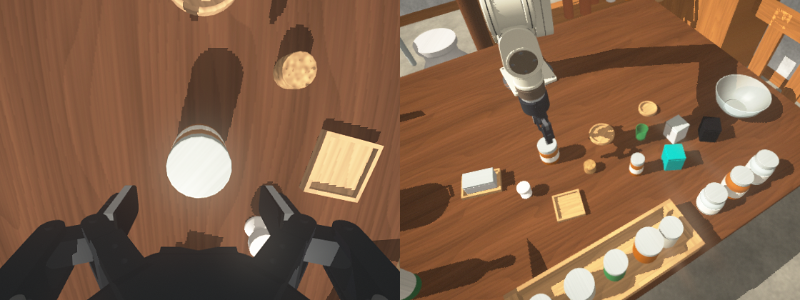

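The oblong tin sits in its keeper, and the jar is centred between the fingers (x≈199). I'll descend, grip and lift.

>>> apply_moves(
  translation=[
    [0,0,0.7],
    [0,0,0.8],
    [0,0,0.8],
    [0,0,0.6],
    [0,0,0.36],
    [0,0,0],
    [0,0,0],
    [0,0,0],
    [0,0,0],
    [0,0,0],
    [0,0,0],
    [0,0,0],
  ],
  rotation=[
    [0,0,0],
    [0,0,0],
    [0,0,0],
    [0,0,0],
    [0,0,0],
    [0,0,0],
    [0,0,0],
    [0,0,0],
    [0,0,0],
    [0,0,0],
    [0,0,0],
    [0,0,0],
  ],
  fingers=[85,85,85,85,85,85,40,40,40,40,40,40],
  force=50,
)

```text
clock: 8.97
ee_pos: [0.4425, -0.0945, 0.2011]
tool_rot: [0.71, 0.704, 0.0, 0.001]
ft_force: [-0.6, -2.5, 4.8]
grip_width: 0.063
grip_force: 55.6
```

```bash
python3 -c "
from h import *
go(.4498,.1057,.26,90)"
```

```text
t 8.9667 pos [ 0.4425 -0.0945  0.2011] a 89.5 tilt [ 0.002 -0.001 -1.   ] grip 0.063 55.6 F [-0.6 -2.5  4.8]
shift units (tool) [ 6.67  0.19 -1.97] turn z units -0.1
```

>>> apply_moves(
  translation=[
    [0,0,-0.4],
    [0,0,-0.6],
    [0,0,-0.6],
    [0,0,-0.4],
    [0.5,0.02,0],
    [0.8,0.02,0],
    [0.9,0.02,0],
    [0.9,0.02,0],
    [0.9,0.02,0],
    [0.9,0.02,0],
    [0.9,0.02,0],
    [0.6,0.02,0],
    [0.27,0.03,0],
    [0,0,0],
    [0,0,0],
    [0,0,0],
  ],
  rotation=[
    [0,0,0],
    [0,0,0],
    [0,0,0],
    [0,0,0],
    [0,0,0],
    [0,0,0],
    [0,0,0],
    [0,0,0],
    [0,0,0],
    [0,0,0],
    [0,0,0],
    [0,0,0],
    [0,0,0],
    [0,0,0],
    [0,0,0],
    [0,0,0],
  ],
  fingers=[40,40,40,40,40,40,40,40,40,40,40,40,40,40,40,40],
)

```text
clock: 10.3
ee_pos: [0.4492, 0.1051, 0.2599]
tool_rot: [0.71, 0.704, -0.001, -0.0]
ft_force: [0.4, 0.6, -2.3]
grip_width: 0.0631
grip_force: 55.8
```

```bash
python3 -c "
from h import *
go(.4498,.1057,.2055,90)"
```

```text
t 10.3 pos [0.4492 0.1051 0.2599] a 89.46 tilt [-0.001 -0.001 -1.   ] grip 0.0631 55.8 F [ 0.4  0.6 -2.3]
shift units (tool) [0.02 0.02 1.81] turn z units -0.11
```

>>> apply_moves(
  translation=[
    [0,0,0.4],
    [0,0,0.6],
    [0,0,0.4],
    [0,0,0.25],
    [0,0,0.12],
    [0,0,0.06],
    [0,0,0],
    [0,0,0],
    [0,0,0],
    [0,0,0],
    [0,0,0],
    [0,0,0],
    [0,0,0],
    [0,0,-0.3],
  ],
  rotation=[
    [0,0,0],
    [0,0,0],
    [0,0,0],
    [0,0,0],
    [0,0,0],
    [0,0,0],
    [0,0,0],
    [0,0,0],
    [0,0,0],
    [0,0,0],
    [0,0,0],
    [0,0,0],
    [0,0,0],
    [0,0,0],
  ],
  fingers=[40,40,40,40,40,40,40,40,68,76,85,85,85,85],
)

```text
clock: 11.47
ee_pos: [0.4487, 0.1058, 0.2133]
tool_rot: [0.71, 0.704, -0.001, -0.001]
ft_force: [-0.7, -0.3, 0.2]
grip_width: 0.0849
grip_force: 0.0
```

>>> apply_moves(
  translation=[
    [0,0,-0.6],
    [0,0,-0.8],
    [0,0,-0.8],
    [0,0,-0.6],
    [0,0,-0.1],
    [0,0,0],
    [0,0,0],
  ],
  rotation=[
    [0,0,0],
    [0,0,0],
    [0,0,0],
    [0,0,0],
    [0,0,0],
    [0,0,0],
    [0,0,0],
  ],
  fingers=[85,85,85,85,85,85,85],
)

```text
clock: 12.05
ee_pos: [0.4492, 0.1059, 0.301]
tool_rot: [0.71, 0.704, -0.0, -0.0]
ft_force: [-0.2, -0.4, -1.4]
grip_width: 0.0849
grip_force: 0.0
```

```bash
python3 -c "
from h import *
go(.5849,.3288,.30,90.5)"
```

```text
t 12.05 pos [0.4492 0.1059 0.301 ] a 89.51 tilt [-0. -0. -1.] grip 0.0849 0.0 F [-0.2 -0.4 -1.4]
shift units (tool) [7.47 4.46 0.03] turn z units -0.2
```

>>> apply_moves(
  translation=[
    [0.5,0.3,0],
    [0.9,0.54,0],
    [0.9,0.54,0],
    [0.9,0.54,0],
    [0.9,0.54,0],
    [0.9,0.54,0],
    [0.9,0.54,0],
    [0.9,0.54,0],
    [0.5,0.3,0],
    [0.17,0.08,0],
    [0,0,0],
    [0,0,0],
  ],
  rotation=[
    [0,0,0],
    [0,0,0],
    [0,0,0],
    [0,0,0],
    [0,0,0],
    [0,0,0],
    [0,0,0],
    [0,0,0],
    [0,0,0],
    [0,0,-0.2],
    [0,0,0],
    [0,0,0],
  ],
  fingers=[85,85,85,85,85,85,85,85,85,85,85,85],
)

```text
clock: 13.05
ee_pos: [0.5845, 0.3283, 0.2994]
tool_rot: [0.704, 0.71, -0.002, -0.0]
ft_force: [1.2, -0.3, -0.7]
grip_width: 0.085
grip_force: 0.0
```

Run:
```python
from h import *
from station import imaging
import cv2
go(.5849,.3288,.197,90.5)
a=imaging.grab_frame('wrist')['color'];b=imaging.grab_frame('scene')['color']
cv2.imwrite('pics/m4.png',cv2.resize(cv2.hconcat([a,b])[:,:,::-1],(800,300)))
```

```text
t 13.05 pos [0.5845 0.3283 0.2994] a 90.52 tilt [-0.003 -0.002 -1.   ] grip 0.085 0.0 F [ 1.2 -0.3 -0.7]
shift units (tool) [0.02 0.02 3.41] turn z units 0.0
```

View pics/m4.png

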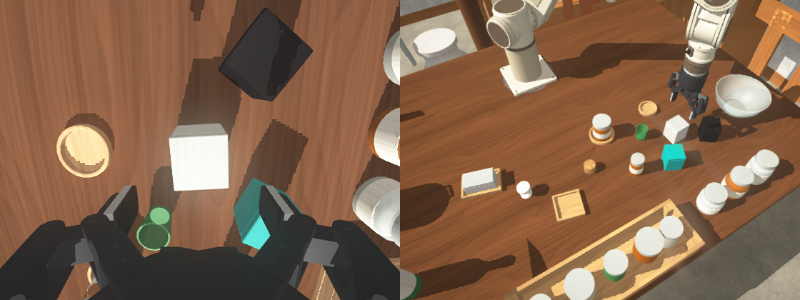

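The white tin is centred (x≈200). The turquoise and black decoys lie about 30 mm clear of the finger tracks, and the big jar stands in its keeper. I'll descend and grip.

>>> apply_moves(
  translation=[
    [0,0,0.7],
    [0,0,0.8],
    [0,0,0.8],
    [0,0,0.6],
    [0,0,0.4],
    [0,0,0.1],
    [0,0,0],
    [0,0,0],
    [0,0,0],
    [0,0,0],
    [0,0,0],
    [0,0,0],
    [0,0,0],
  ],
  rotation=[
    [0,0,0],
    [0,0,0],
    [0,0,0],
    [0,0,0],
    [0,0,0],
    [0,0,0],
    [0,0,0],
    [0,0,0],
    [0,0,0],
    [0,0,0],
    [0,0,0],
    [0,0,0],
    [0,0,0],
  ],
  fingers=[85,85,85,85,85,85,85,40,40,40,40,40,40],
  force=50,
)

```text
clock: 14.23
ee_pos: [0.5859, 0.3293, 0.2015]
tool_rot: [0.704, 0.71, 0.002, 0.001]
ft_force: [0.5, 0.5, 6.4]
grip_width: 0.0578
grip_force: 53.8
```

```bash
python3 -c "
from h import *
go(.6369,-.1226,.30,90.5)"
```

```text
t 14.2333 pos [0.5859 0.3293 0.2015] a 90.52 tilt [ 0.003  0.002 -1.   ] grip 0.0578 53.8 F [0.5 0.5 6.4]
shift units (tool) [-15.07   1.58  -3.31] turn z units 0.0
```

>>> apply_moves(
  translation=[
    [0,0,-0.4],
    [0,0,-0.7],
    [0,0,-0.9],
    [0,0,-0.9],
    [0,0,-0.5],
    [0,0,0],
  ],
  rotation=[
    [0,0,0],
    [0,0,0],
    [0,0,0],
    [0,0,0],
    [0,0,0],
    [0,0,0],
  ],
  fingers=[40,40,40,40,40,40],
)

```text
clock: 14.73
ee_pos: [0.5861, 0.3295, 0.3065]
tool_rot: [0.704, 0.71, 0.004, 0.001]
ft_force: [1.0, -0.1, -1.0]
grip_width: 0.0579
grip_force: 53.6
```

>>> apply_moves(
  translation=[
    [-0.4,0.08,0],
    [-0.7,0.08,0],
    [-0.9,0.08,0],
    [-0.9,0.08,0],
    [-0.9,0.08,0],
    [-0.9,0.08,0],
    [-0.9,0.08,0],
    [-0.9,0.08,0],
    [-0.9,0.08,0],
    [-0.9,0.08,0],
    [-0.9,0.08,0],
    [-0.9,0.08,0],
    [-0.9,0.08,0],
    [-0.9,0.08,0],
    [-0.9,0.08,0],
    [-0.9,0.08,0],
    [-0.7,0.08,0],
    [-0.5,0.08,0],
    [-0.17,0.08,0],
    [0,0,0],
  ],
  rotation=[
    [0,0,0],
    [0,0,0],
    [0,0,0],
    [0,0,0],
    [0,0,0],
    [0,0,0],
    [0,0,0],
    [0,0,0],
    [0,0,0],
    [0,0,0],
    [0,0,0],
    [0,0,0],
    [0,0,0],
    [0,0,0],
    [0,0,0],
    [0,0,0],
    [0,0,0],
    [0,0,0],
    [0,0,0],
    [0,0,0],
  ],
  fingers=[40,40,40,40,40,40,40,40,40,40,40,40,40,40,40,40,40,40,40,40],
)

```text
clock: 16.4
ee_pos: [0.6346, -0.1242, 0.2997]
tool_rot: [0.705, 0.71, -0.001, -0.001]
ft_force: [0.3, -0.3, -2.6]
grip_width: 0.0579
grip_force: 53.6
```

>>> apply_moves(
  translation=[
    [0,0,0.3],
    [0,0,0.6],
    [0,0,0.6],
    [0,0,0.2],
    [0,0,0],
    [0,0,0],
  ],
  rotation=[
    [0,0,0.9],
    [0,0,0.9],
    [0,0,0.9],
    [0,0,0.06],
    [0,0,0],
    [0,0,0],
  ],
  fingers=[40,40,40,40,40,40],
)

```text
clock: 16.9
ee_pos: [0.6348, -0.1217, 0.25]
tool_rot: [0.783, 0.622, -0.0, -0.001]
ft_force: [0.8, -0.0, -1.9]
grip_width: 0.0581
grip_force: 53.6
```

Run:
```python
from h import *
from station import imaging
import cv2
go(.6369,-.1226,.206,76.7)
a=imaging.grab_frame('wrist')['color'];b=imaging.grab_frame('scene')['color']
cv2.imwrite('pics/m5.png',cv2.resize(cv2.hconcat([a,b])[:,:,::-1],(800,300)))
```

```text
t 16.9 pos [ 0.6348 -0.1217  0.25  ] a 76.89 tilt [-0.001  0.001 -1.   ] grip 0.0581 53.6 F [ 0.8 -0.  -1.9]
shift units (tool) [-0.01  0.08  1.47] turn z units 0.04
```

View pics/m5.png

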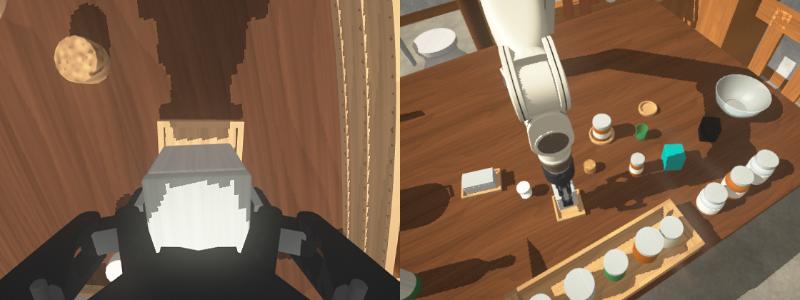

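The tin is aligned over the square keeper (rim x 158–243), needing a small +y correction. I'll lower and release.

>>> apply_moves(
  translation=[
    [0,0.08,0.3],
    [0,0,0.5],
    [0,0,0.3],
    [0,0,0.2],
    [0,0,0.12],
    [0,0,0.07],
    [0,0,0],
    [0,0,0],
    [0,0,0],
    [0,0,0],
    [0,0,0],
    [0,0,0],
    [0,0,0],
    [0,0,-0.3],
  ],
  rotation=[
    [0,0,0],
    [0,0,0],
    [0,0,0],
    [0,0,0],
    [0,0,0],
    [0,0,0],
    [0,0,0],
    [0,0,0],
    [0,0,0],
    [0,0,0],
    [0,0,0],
    [0,0,0],
    [0,0,0],
    [0,0,0],
  ],
  fingers=[40,40,40,40,40,40,40,40,64,75,85,85,85,85],
)

```text
clock: 18.17
ee_pos: [0.6363, -0.1232, 0.2126]
tool_rot: [0.784, 0.621, -0.001, -0.002]
ft_force: [-0.3, 0.2, -0.3]
grip_width: 0.0852
grip_force: 0.0
```

>>> apply_moves(
  translation=[
    [0,0,-0.6],
    [0,0,-0.8],
    [0,0,-0.8],
    [0,0,-0.6],
    [0,0,-0.1],
    [0,0,0],
    [0,0,0],
  ],
  rotation=[
    [0,0,0],
    [0,0,0],
    [0,0,0],
    [0,0,-0.9],
    [0,0,-0.9],
    [0,0,-0.9],
    [0,0,0],
  ],
  fingers=[85,85,85,85,85,75,70],
)

```text
clock: 18.75
ee_pos: [0.6374, -0.1234, 0.3031]
tool_rot: [0.705, 0.709, 0.001, 0.001]
ft_force: [0.1, -0.4, 0.1]
grip_width: 0.07
grip_force: 0.0
```

```bash
python3 -c "
from h import *
go(.6372,.126,.30,90)"
```

```text
t 18.75 pos [ 0.6374 -0.1234  0.3031] a 90.29 tilt [ 0.002 -0.    -1.   ] grip 0.07 0.0 F [ 0.1 -0.4  0.1]
shift units (tool) [8.31 0.03 0.1 ] turn z units 0.06
```

>>> apply_moves(
  translation=[
    [0.5,0,0],
    [0.8,0,0],
    [0.9,0,0],
    [0.9,0,0],
    [0.9,0,0],
    [0.9,0,0],
    [0.9,0,0],
    [0.9,0,0],
    [0.8,0,0],
    [0.5,0,0],
    [0.31,0.03,0],
    [0,0,0],
    [0,0,0],
  ],
  rotation=[
    [0,0,0],
    [0,0,0],
    [0,0,0],
    [0,0,0],
    [0,0,0],
    [0,0,0],
    [0,0,0],
    [0,0,0],
    [0,0,0],
    [0,0,0],
    [0,0,0],
    [0,0,0],
    [0,0,0],
  ],
  fingers=[70,70,70,70,70,70,70,70,70,70,70,70,70],
)

```text
clock: 19.83
ee_pos: [0.6371, 0.126, 0.3013]
tool_rot: [0.706, 0.708, -0.0, 0.0]
ft_force: [0.4, -0.9, -0.4]
grip_width: 0.0699
grip_force: 0.0
```

Run:
```python
from h import *
from station import imaging
import cv2
go(.6372,.126,.20,90)
a=imaging.grab_frame('wrist')['color'];b=imaging.grab_frame('scene')['color']
cv2.imwrite('pics/m6.png',cv2.resize(cv2.hconcat([a,b])[:,:,::-1],(800,300)))
```

```text
t 19.8333 pos [0.6371 0.126  0.3013] a 90.21 tilt [-0.    -0.001 -1.   ] grip 0.0699 0.0 F [ 0.4 -0.9 -0.4]
shift units (tool) [0.   0.01 3.38] turn z units 0.04
```

View pics/m6.png

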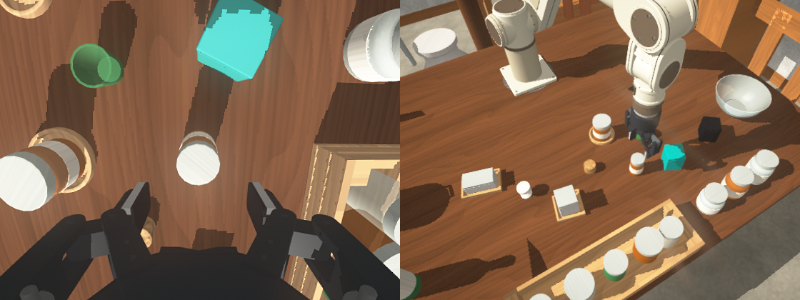

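The slim jar is centred (x≈198), and the square tin stands in its keeper. I'll grip the jar.

>>> apply_moves(
  translation=[
    [0,0,0.7],
    [0,0,0.8],
    [0,0,0.8],
    [0,0,0.6],
    [0,0,0.4],
    [0,0,0.08],
    [0,0,0],
    [0,0,0],
    [0,0,0],
    [0,0,0],
    [0,0,0],
    [0,0,0],
    [0,0,0],
  ],
  rotation=[
    [0,0,0],
    [0,0,0],
    [0,0,0],
    [0,0,0],
    [0,0,0],
    [0,0,0],
    [0,0,0],
    [0,0,0],
    [0,0,0],
    [0,0,0],
    [0,0,0],
    [0,0,0],
    [0,0,0],
  ],
  fingers=[70,70,70,70,70,70,70,25,25,25,25,25,25],
  force=50,
)

```text
clock: 21.02
ee_pos: [0.6379, 0.1261, 0.2022]
tool_rot: [0.706, 0.708, 0.002, 0.001]
ft_force: [-1.4, -0.2, 5.8]
grip_width: 0.043
grip_force: 51.3
```

```bash
python3 -c "
from h import *
go(.4329,.3218,.30,90)"
```

```text
t 21.0167 pos [0.6379 0.1261 0.2022] a 90.22 tilt [ 0.004  0.    -1.   ] grip 0.043 51.3 F [-1.4 -0.2  5.8]
shift units (tool) [ 6.55 -6.8  -3.28] turn z units 0.04
```

>>> apply_moves(
  translation=[
    [0,0,-0.4],
    [0,0,-0.7],
    [0,0,-0.9],
    [0,0,-0.8],
    [0,0,-0.5],
    [0.3,-0.31,0],
    [0.6,-0.62,0],
    [0.7,-0.73,0],
    [0.7,-0.73,0],
    [0.7,-0.73,0],
    [0.7,-0.73,0],
    [0.7,-0.73,0],
    [0.7,-0.73,0],
    [0.7,-0.73,0],
    [0.5,-0.52,0],
    [0.25,-0.24,0],
    [0,0,0],
    [0,0,0],
  ],
  rotation=[
    [0,0,0],
    [0,0,0],
    [0,0,0],
    [0,0,0],
    [0,0,0],
    [0,0,0],
    [0,0,0],
    [0,0,0],
    [0,0,0],
    [0,0,0],
    [0,0,0],
    [0,0,0],
    [0,0,0],
    [0,0,0],
    [0,0,0],
    [0,0,0],
    [0,0,0],
    [0,0,0],
  ],
  fingers=[25,25,25,25,25,25,25,25,25,25,25,25,25,25,25,25,25,25],
)

```text
clock: 22.52
ee_pos: [0.4324, 0.3218, 0.2994]
tool_rot: [0.705, 0.709, 0.0, 0.0]
ft_force: [0.6, -0.2, -1.2]
grip_width: 0.0432
grip_force: 51.1
```

```bash
python3 -c "
from h import *
go(.4329,.3218,.2065,90)"
```

```text
t 22.5167 pos [0.4324 0.3218 0.2994] a 90.27 tilt [ 0.001 -0.    -1.   ] grip 0.0432 51.1 F [ 0.6 -0.2 -1.2]
shift units (tool) [0.   0.01 3.1 ] turn z units 0.05
```

>>> apply_moves(
  translation=[
    [0,0,0.5],
    [0,0,0.8],
    [0,0,0.8],
    [0,0,0.5],
    [0,0,0.25],
    [0,0,0.15],
    [0,0,0.1],
    [0,0,0.04],
    [0,0,0],
    [0,0,0],
    [0,0,0],
    [0,0,0],
    [0,0,0],
    [0,0,0],
    [0,0,0],
    [0,0,-0.3],
  ],
  rotation=[
    [0,0,0],
    [0,0,0],
    [0,0,0],
    [0,0,0],
    [0,0,0],
    [0,0,0],
    [0,0,0],
    [0,0,0],
    [0,0,0],
    [0,0,0],
    [0,0,0],
    [0,0,0],
    [0,0,0],
    [0,0,0],
    [0,0,0],
    [0,0,0],
  ],
  fingers=[25,25,25,25,25,25,25,25,25,25,50,65,75,75,75,75],
)

```text
clock: 23.85
ee_pos: [0.4316, 0.3212, 0.2126]
tool_rot: [0.706, 0.708, -0.002, -0.0]
ft_force: [-1.1, -1.3, -0.7]
grip_width: 0.0752
grip_force: 0.0
```

>>> apply_moves(
  translation=[
    [0,0,-0.6],
    [0,0,-0.9],
    [0,0,-0.9],
    [0,0,-0.9],
    [0,0,-0.6],
    [0,-0.9,0],
    [0,-0.9,0],
    [0,-0.9,0],
    [0,0,0],
    [0,0,0],
  ],
  rotation=[
    [0,0,0],
    [0,0,0],
    [0,0,0],
    [0,0,0],
    [0,0,0],
    [0,0,0],
    [0,0,0],
    [0,0,0],
    [0,0,0],
    [0,0,0],
  ],
  fingers=[75,75,75,75,75,75,75,75,75,75],
)

```text
clock: 24.68
ee_pos: [0.3503, 0.3214, 0.3318]
tool_rot: [0.705, 0.709, 0.0, 0.0]
ft_force: [-0.2, -0.1, 0.4]
grip_width: 0.0751
grip_force: 0.0
```

Run:
```python
from station import imaging
import cv2
a=imaging.grab_frame('top')['color'];b=imaging.grab_frame('scene')['color']
im=cv2.vconcat([a[150:290,110:450],b[120:340,70:410]])
cv2.imwrite('pics/m7.png',cv2.resize(im[:,:,::-1],(566,600),interpolation=cv2.INTER_CUBIC))
```

```text
(no output)
```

View pics/m7.png

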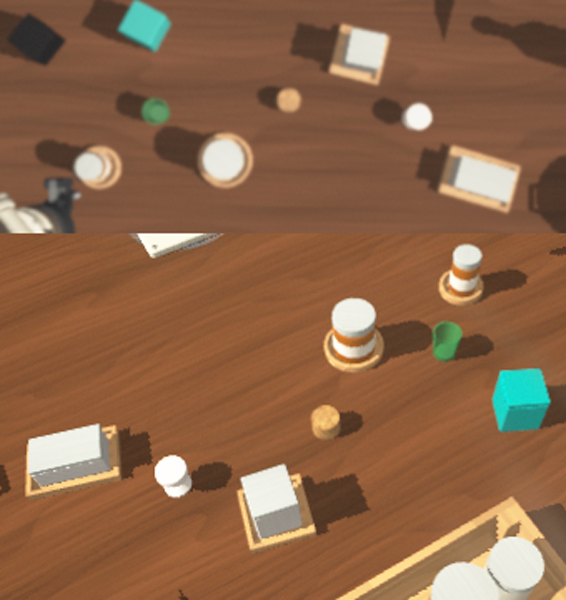

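All four containers stand upright in their keepers. The glass, at about (155,110) in the top crop, and the egg cup, at (417,117), look untouched. I'll hand in.

```bash
python3 -c "
from station import ticket
print(ticket.finish_job())"
```

```text
the job is handed in; nothing more can be done
None
```

The job is handed in at about 25 s of the 96 s allowed: in the final pictures both jars and both tins stand upright in their own keepers and the glass and egg cup look unmoved, but the hand-in returned no verdict.

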